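# Torque-check the clamp on the oak disc

## Task

Two bench clamps, each with a sprung torque lever on its screw, hold glued oak parts. Check that the one holding the round oak disc is tight: push its lever the tightening way (clockwise seen from above) until the thin pointer stands inside the black band of the scale, keep it there for a second, then let the lever spring back. The screw itself must not turn and must never be loaded the loosening way; leave the clamp on the rectangular block alone.

Things in the scene. Friction and masses are not known exactly. Their poses are not given: they have to be found in the camera images.
- disc_grip (a point): Middle of the lying rubber grip (26 mm thick, 85 long) of the lever on the clamp with the round oak disc (140 across). Lever level, axis 122 mm above the bench, free under the grip to the 18 mm board. Grip middle is 155 mm from the upright screw axis; lever ends at 206. x outward along the lever, z up. Tightening (clockwise from above) moves it to -y: push on its +y side.
- disc_gauge (a joint): Spring angle (rad) between that lever and its screw, as the pointer shows it: 0 when free, positive when pushed the tightening way. Spring 7 N m/rad: 10 to 11 N at the middle of the grip gives about 0.24. The black band runs from 0.17 to 0.32 (26 to 50 mm of grip travel). The screw gives way at 2.5 N m (0.36). Let go, the lever returns to 0.
- disc_pointer (a point): Tip of the same clamp's thin brass pointer, 100 mm from the screw axis, 139 mm above the bench, over the white scale plate (73 to 107 mm from the axis, moves with the lever; keep to the grip). Fixed to the screw: it moves only if the screw turns, and points along the lever when that is free. All of the clamp is below 143 mm.
- block_gauge (a joint): The same spring angle (rad) of the other clamp, alike in every part but holding a rectangular oak block (100 x 150 x 30 mm). It must stay near 0. The two clamps stand side by side, either one on the left.

How it is judged:
By the outcome, as a careful person would: the job done as asked, in the order asked, and still so for the second after the job is handed in, with the robot touching nothing.
It also fails if it takes over 34 s, if anything falls off the work surface, if the arm or the gripper's body presses on something with over 40 N, if the wrist force passes 120 N, or if a joint passes its speed limit or range.

## Robot

A 6-joint arm with a two-finger parallel gripper is mounted at the origin on the work surface. World frame = base frame: x ahead of the robot, y to its left, z up, the work surface at z = 0. Lengths are in m, angles in degrees, forces in N, time in s.
With the tool pointing down it reaches from about 0.4 to 0.825 m from the base axis. Payload 7 kg.
Tool frame: the origin (TCP) lies midway between the tips of the shut fingers; the grasp point (between the pads) lies 19 mm behind it; z points along the fingers, y is the line along which they close (so a half turn about z gives the same grasp; the last joint's range is limited). The gripper opens to 88 mm and grips with 3 to 60 N. Pads are 19 mm wide; open, the fingers measure 130 mm over their backs; the gripper's body (78 mm by 193 mm) begins 47 mm behind the grasp point.
Start: joints at [79.532, 20.546, 0.682, 0, -70.136, -16.507], TCP at [0.306, 0.602, 0.227] pointing down, gripper open.
Joint ranges: [-176.03, 176.03], [-82.01, 121.73], [-58.28, 71.71], [-173.87, 95.51], [-174.79, -0.11], [-173.66, 173.66]. Speed limits (degrees/s): [136.94, 136.94, 172.46, 180, 180, 180].

## Interface

Orientations are given as [roll, pitch, yaw] about the fixed x, y, z axes, in that order (R = Rz(yaw) Ry(pitch) Rx(roll)).
In Python, from plant import r gives the robot as it stands.
- The arm moves only by the tool carry_out, never from a script. Its argument "deltas" is a list of rows, each a list of 3 entries, a list of its own where there are three numbers: the opening, from 0 (shut) to 1 (fully open), then the shift along the tool's x, y, z in mm, then the turn, a rotation vector about the tool's x, y, z in rad. In form: [[gripper, [tx, ty, tz], [rx, ry, rz]], ...]. A call has 1 to 12 rows; each row is the pose to reach, as a shift and turn from the pose commanded when the call began, along the tool's axes at that moment; what a row does not reach only later rows make up. A row lasts 1/10 s, in which the tool goes at most 50 mm and 8.59 degrees, less where a joint would pass 70% of its speed; a pose out of reach is approached as far as the arm can. A call with a gripper value outside its range is refused whole. The fingers move at their own pace and stop on an object; "squeeze" is the grip in N (left out, the last holds). Time passes only in rows, so rows that repeat a pose let the fingers close. It gives the time, the measured TCP pose, the force, the opening and the grip force at its end, in the units of the state.
- r.get_state(): the state, without advancing time (a new reading comes with each control period).
- r.capture(name): name is "scene" or "side" or "wrist"; returns (picture, depth): 384x512x3 uint8, red, green, blue; 384x512 float32, m along the optical axis (not along the pixel's ray), 0 where there is no reading.
- r.get_calibration(name): a dict with "fov_y" (degrees; the focal length in pixels is half the picture's height over the tangent of half this angle, whatever the lens; pixels are square), "cx", "cy" (the principal point, pixels), "view" (4x4, takes a point from world to camera coordinates). Camera axes: x right, y down, z forward; pixel columns grow to the right and rows downward; lengths in m; the calibration is good to about 2 mm. A picture is of the moment at which its call begins: read the wrist's pose just before it. get_calibration takes no time and is no camera call; for the wrist camera it gives the pose at the moment of the call.
- r.close_job(): hands the job in; it is judged then, once.
The state is a dict: "time_s": time; "joints": joint angles; "qd": joint speeds; "joint_torque": joint torques, N m; "tcp_pos": TCP position; "eef_rot": TCP orientation; "contact_force": force on the tool from outside, world axes, zero at the start; "moment": the same for the moment, N m; "gripper_width": finger opening in m; "gripper_force": force on a finger pad.
Only numpy, scipy, OpenCV 4.12 (cv2) and the standard library are available. Lean on these libraries where they do the work, as an engineer would, in place of code of your own. Each camera call takes 0.05 s, during which the arm holds its last target. There are 200 camera calls.

## Working session

There is one attempt and no reset: what is moved stays moved. The work goes in short steps, Python scripts to look and compute and a tool call to move; the robot and the scene stay as the last step left them, time stands still between calls to the robot, and variables do not carry over. Pictures are saved under pics/ and viewed, at most 10 in all, crops included, and the job is handed in when it is done.

Besides the shell and the picture viewer there is one more tool, called as name(argument=value, ...) on one line, values as JSON. carry_out: Moves the arm, as the interface text tells. Its arguments: {"type":"object","properties":{"deltas":{"type":"array"},"squeeze":{"type":"number"}},"required":["deltas"]}

```bash
mkdir -p pics; cat > h.py <<'E'
import numpy as np, cv2
from plant import r
def K(c,h=384):
    f=h/2/np.tan(np.radians(c["fov_y"])/2); return f,c["cx"],c["cy"]
def ray(c,u,v):
    f,cx,cy=K(c); T=np.linalg.inv(np.array(c["view"])); d=T[:3,:3]@np.array([(u-cx)/f,(v-cy)/f,1]); return T[:3,3],d
def plane(c,u,v,z):
    o,d=ray(c,u,v); return o+d*(z-o[2])/d[2]
def pt(c,u,v,dep):
    o,d=ray(c,u,v); return o+d*dep
def proj(c,p):
    f,cx,cy=K(c); q=(np.array(c["view"])@np.append(p,1))[:3]; return q[0]/q[2]*f+cx,q[1]/q[2]*f+cy
E
python3 - <<'E'
from h import *
import pickle
D={}
for n in ("scene","side"):
    c=r.get_calibration(n); im,d=r.capture(n); D[n]=(c,im,d)
    print(n,np.linalg.inv(np.array(c["view"]))[:3,3],c["fov_y"])
pickle.dump(D,open("d0.pkl","wb"))
cv2.imwrite("pics/a.png",cv2.cvtColor(D["scene"][1],4)); cv2.imwrite("pics/b.png",cv2.cvtColor(D["side"][1],4))
s=r.get_state();print(s)
E
```

```text
scene [ 0.95758868 -0.19742136  0.68482206] 52.80033504523323
side [0.53497515 0.59050616 0.81278817] 52.6902699859812
{'time_s': 0.1, 'joints': array([ 7.95316597e+01,  2.05879676e+01,  6.40096789e-01, -1.59534726e-02,
       -7.01361468e+01, -1.65038683e+01]), 'qd': array([-0.04041496, -0.03659286,  0.11309931,  0.01718924,  0.04281023,
       -0.10214561]), 'joint_torque': array([-2.66851835e-03, -5.84163022e+01,  2.93751901e+01,  7.01567397e+00,
        1.01571370e-02, -5.45938769e-05]), 'tcp_pos': array([0.30602194, 0.60116704, 0.22572296]), 'eef_rot': array([ 1.79915183e+02, -9.48943999e-03, -2.69776333e+01]), 'contact_force': array([ 0.3970671 , -0.30384232, -0.02847373]), 'moment': array([ 0.05172397, -0.00116912, -0.00586779]), 'gripper_force': 0.0, 'gripper_width': 0.08756683371570888}
```

View pics/a.png

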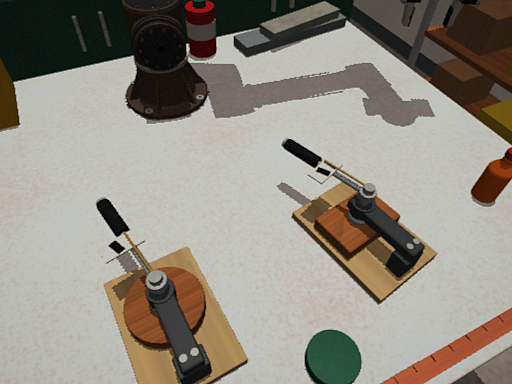

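View pics/b.png

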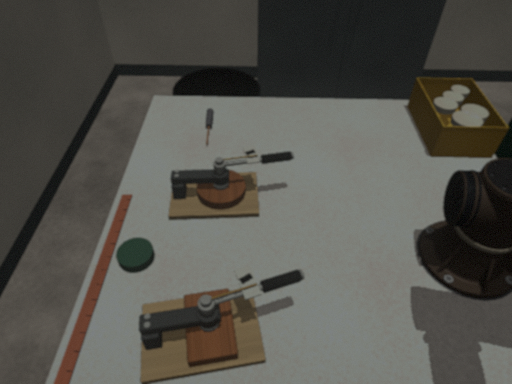

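The scene view shows the disc clamp at lower left, with its grip at about (113,217), screw top at (157,280) and black band at (117,246). In the side view it is the upper clamp, grip at about (277,157) and screw at (219,165). The block clamp's grips are at (302,152) in scene and (283,281) in side.

```bash
python3 - <<'E'
from h import *
import pickle
D=pickle.load(open("d0.pkl","rb"))
def grip(n,box):
    c,im,d=D[n]; x0,y0,x1,y1=box
    m=np.zeros(im.shape[:2],np.uint8); m[y0:y1,x0:x1]=(im[y0:y1,x0:x1].max(2)<60)
    k,l,s,ce=cv2.connectedComponentsWithStats(m); i=1+np.argmax(s[1:,4]); mm=l==i
    ys,xs=np.nonzero(mm); rect=cv2.minAreaRect(np.c_[xs,ys].astype(np.float32))
    P=np.array([pt(c,u,v,d[v,u]) for u,v in zip(xs,ys) if d[v,u]>0])
    print(n,s[i],ce[i],rect, "depth med",np.median(P,0),"zmax",np.percentile(P[:,2],[5,50,95]))
    print("  plane .122",plane(c,*ce[i],.122)); b=cv2.boxPoints(rect); 
    b=sorted(b.tolist(),key=lambda q:q[0]); 
    e=[np.mean(b[:2],0),np.mean(b[2:],0)]
    for q in e: print("  end",plane(c,*q,.122))
    return c,ce[i]
def tri(a,b):
    (o1,d1),(o2,d2)=ray(a[0],*a[1]),ray(b[0],*b[1])
    t=np.linalg.lstsq(np.c_[d1,-d2],o2-o1,rcond=None)[0]; p,q=o1+t[0]*d1,o2+t[1]*d2
    return (p+q)/2,np.linalg.norm(p-q)
print("DISC",tri(grip("scene",(85,190,130,238)),grip("side",(258,145,300,170))))
print("BLOCK",tri(grip("scene",(275,132,323,166)),grip("side",(256,262,310,300))))
for nm,a,b in (("disc screw",(157,277),(219,162)),("block screw",(370,189),(206,301))):
    print(nm,tri((D["scene"][0],a),(D["side"][0],b)))
    for n,q in (("scene",a),("side",b)):
        print(plane(D[n][0],*q,.14), pt(D[n][0],*q,D[n][2][q[1],q[0]]))
E
python3 - <<'E'
import pickle,cv2
D=pickle.load(open("d0.pkl","rb"))
im=cv2.cvtColor(D["scene"][1],4)[190:310,80:210]
cv2.imwrite("pics/c.png",cv2.resize(im,None,fx=4.6,fy=4.6,interpolation=2))
E
```

```text
scene [ 97 199  33  38 554] [111.69855596 216.7400722 ] ((111.73075866699219, 216.34613037109375), (40.21576690673828, 14.699555397033691), 56.3099365234375) depth med [ 0.49088057 -0.23598363  0.13409742] zmax [0.12833132 0.13409742 0.13651841]
  plane .122 [ 0.48144443 -0.23643681  0.122     ]
  end [ 0.43339522 -0.24636307  0.122     ]
  end [ 0.52467239 -0.22669293  0.122     ]
side [261 152  32  11 226] [276.11061947 157.11061947] ((276.25390625, 157.03079223632812), (7.566118240356445, 31.25675392150879), 82.87498474121094) depth med [ 0.48582636 -0.2264609   0.13026559] zmax [0.12017078 0.13026559 0.13521643]
  plane .122 [ 0.4849403  -0.23510691  0.122     ]
  end [ 0.52732791 -0.22595746  0.122     ]
  end [ 0.44121931 -0.24508069  0.122     ]
DISC (array([ 0.48397732, -0.23564166,  0.1229785 ]), np.float64(0.002926356157243189))
scene [283 139  39  27 447] [301.4966443  152.29306488] ((301.46630859375, 152.3539276123047), (40.17392349243164, 11.765976905822754), 32.0053825378418) depth med [0.48866538 0.15116969 0.13326127] zmax [0.12282477 0.13326127 0.13663521]
  plane .1
[... 353 characters left out ...]
634926]
  plane .122 [0.48311558 0.1576659  0.122     ]
  end [0.52330298 0.17273596 0.122     ]
  end [0.440418  0.1417889 0.122    ]
BLOCK (array([0.48229889, 0.15751658, 0.12300424]), np.float64(0.0021742219386778157))
disc screw (array([ 0.63842146, -0.19718647,  0.1336577 ]), np.float64(0.0014908769080564934))
[ 0.64134684 -0.19754314  0.14      ] [ 0.64312861 -0.19754245  0.14306964]
[ 0.63796577 -0.18909879  0.14      ] [ 0.63805664 -0.18978668  0.13940636]
block screw (array([0.63061742, 0.21568235, 0.1360872 ]), np.float64(0.002134431573056358))
[0.63395586 0.2131315  0.14      ] [0.63557999 0.21107118 0.14273415]
[0.62917114 0.21724923 0.14      ] [0.62884958 0.21852343 0.14229672]
```

View pics/c.png

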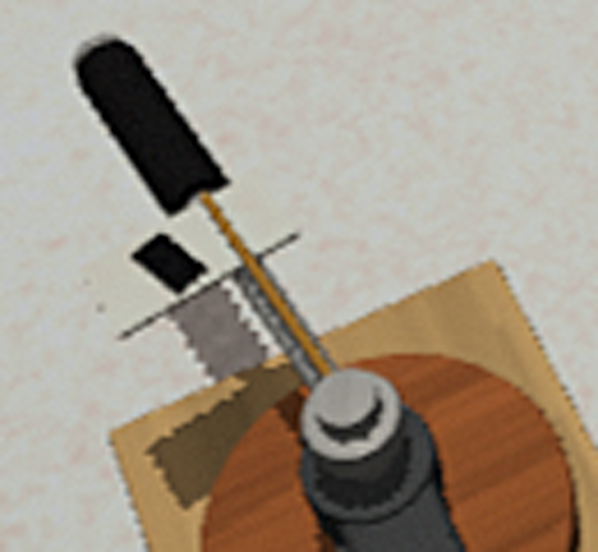

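The crop confirms the geometry: at rest the pointer lies along the lever, and the band is on the -Y side, so the push goes toward world +Y. Both points hold: grip height is 0.123 and grip to screw is 0.159.

```bash
cat >> h.py <<'E'
from scipy.spatial.transform import Rotation as Ro
G=np.array([.484,-.2357,.123]); A=np.radians(192.8)
X=np.array([np.cos(A),np.sin(A),0]); Y=np.array([-np.sin(A),np.cos(A),0]); S=G-.155*X
def delta(p,yaw,ref=None):
    s=r.get_state(); R0=Ro.from_euler("xyz",s["eef_rot"] if ref is None else ref[1],degrees=True); p0=s["tcp_pos"] if ref is None else ref[0]
    R1=Ro.from_euler("xyz",[180,0,yaw],degrees=True)
    return np.round((R0.inv().apply(p-p0))*1000,1),np.round((R0.inv()*R1).as_rotvec(),3)
E
python3 - <<'E'
from h import *
print(S,X,Y)
ref=([.306,.602,.227],[180,0,-27])
for p in ([.42,.30,.227],[.48,0,.227],list((G+.05*Y)[:2])+[.227],list((G+.05*Y)[:2])+[.105]): print(p,delta(np.array(p),-77.2,ref))
E
```

```text
[ 0.63514815 -0.20135998  0.123     ] [-0.97514935 -0.2215485   0.        ] [ 0.2215485  -0.97514935  0.        ]
[0.42, 0.3, 0.227] (array([238.7, 217.3,   0. ]), array([-0.   , -0.   ,  0.876]))
[0.48, 0, 0.227] (array([428.3, 457.4,   0. ]), array([-0.   , -0.   ,  0.876]))
[np.float64(0.49507742488097334), np.float64(-0.28445746771527813), 0.227] (array([570.9, 704. ,   0. ]), array([-0.   , -0.   ,  0.876]))
[np.float64(0.49507742488097334), np.float64(-0.28445746771527813), 0.105] (array([570.9, 704. , 122. ]), array([-0.   , -0.   ,  0.876]))
```

carry_out(deltas=[[0, [239, 217, 0], [0, 0, 0.876]], [0, [239, 217, 0], [0, 0, 0.876]], [0, [239, 217, 0], [0, 0, 0.876]], [0, [239, 217, 0], [0, 0, 0.876]], [0, [239, 217, 0], [0, 0, 0.876]], [0, [239, 217, 0], [0, 0, 0.876]], [0, [428, 457, 0], [0, 0, 0.876]], [0, [428, 457, 0], [0, 0, 0.876]], [0, [428, 457, 0], [0, 0, 0.876]], [0, [428, 457, 0], [0, 0, 0.876]], [0, [428, 457, 0], [0, 0, 0.876]], [0, [428, 457, 0], [0, 0, 0.876]]])

```text
time_s: 1.3
tcp_pos: [0.4743, 0.0256, 0.2267]
eef_rot: [-180.0, 0.0, -77.1]
contact_force: [2.1, 0.5, -0.0]
gripper_width: 0.0013
gripper_force: 0.0
```

```bash
python3 - <<'E'
from h import *
s=r.get_state(); print(s["time_s"],s["joints"],s["tcp_pos"],s["eef_rot"],s["gripper_width"])
q=(G+.05*Y)[:2]
print(delta(np.r_[q,.227],-77.2),delta(np.r_[q,.105],-77.2))
E
```

```text
1.3 [ 2.68942276e+01  1.33914321e+00 -2.36010547e+01 -6.83724835e-03
 -6.50356875e+01 -1.40325129e+01] [0.47431629 0.02555991 0.2266868 ] [-1.79978108e+02  1.18617333e-02 -7.71411674e+01] 0.001252178096662633
(array([306.9,  48.8,  -0.4]), array([-0.   ,  0.   ,  0.001])) (array([306.9,  48.8, 121.6]), array([-0.   ,  0.   ,  0.001]))
```

carry_out(deltas=[[0, [300, 49, 0], [0, 0, 0]], [0, [300, 49, 0], [0, 0, 0]], [0, [300, 49, 0], [0, 0, 0]], [0, [300, 49, 0], [0, 0, 0]], [0, [300, 49, 0], [0, 0, 0]], [0, [300, 49, 0], [0, 0, 0]], [0, [300, 49, 0], [0, 0, 0]], [0, [300, 49, 0], [0, 0, 0]], [0, [300, 49, 0], [0, 0, 0]]])

```text
time_s: 2.2
tcp_pos: [0.4931, -0.2753, 0.2262]
eef_rot: [180.0, 0.0, -77.2]
contact_force: [0.1, 0.3, 0.2]
gripper_width: 0.0002
gripper_force: 0.0
```

```bash
python3 - <<'E'
from h import *
s=r.get_state(); c=r.get_calibration("wrist"); im,d=r.capture("wrist")
print(s["time_s"],s["tcp_pos"],s["eef_rot"],s["contact_force"],np.linalg.inv(np.array(c["view"]))[:3,3])
q=(G+.05*Y)[:2]
print(delta(np.r_[q,.105],-77.2))
for p in (G,S+[0,0,.02],G+.05*Y): print(proj(c,p))
import pickle; pickle.dump((c,im,d),open("w1.pkl","wb"))
cv2.imwrite("pics/d.png",cv2.cvtColor(im,4))
E
```

```text
2.2 [ 0.49308247 -0.27534322  0.22619199] [ 1.79966504e+02  3.21471819e-02 -7.71812333e+01] [0.06479001 0.25170625 0.19761642] [ 0.51077211 -0.35038923  0.38476502]
(array([  9.8,   0.4, 121.5]), array([0.   , 0.   , 0.002]))
(np.float64(256.5894541333526), np.float64(226.30635442726845))
(np.float64(99.05909423679657), np.float64(234.64608361350105))
(np.float64(256.64913242583066), np.float64(180.39897191094312))
```

View pics/d.png

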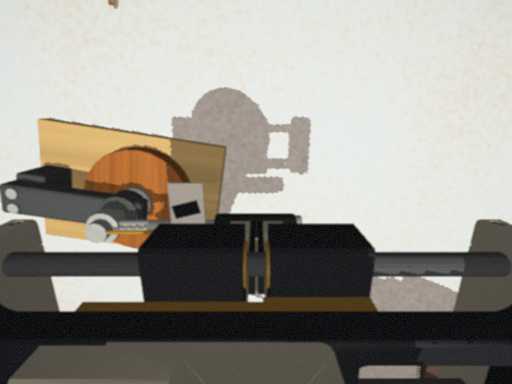

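The wrist view shows the screw top at (97,231) and the grip's far edge at row 214, both as predicted. The fingers hide the near side of the grip. I'll check how low the black finger blocks reach.

```bash
python3 - <<'E'
from h import *
import pickle
c,im,d=pickle.load(open("w1.pkl","rb"))
s=np.array([0.49308,-0.27534,0.22619])
x=np.array([np.cos(np.radians(-77.2)),np.sin(np.radians(-77.2)),0]);y=np.array([x[1],-x[0],0])
for u,v in ((190,228),(190,240),(190,260),(190,290),(190,296),(330,228),(330,290),(257,220),(257,235),(257,250),(257,270),(257,290),(245,260),(270,260)):
    p=pt(c,u,v,d[v,u])-s; print((u,v),d[v,u],"tool mm",np.round(1000*np.array([p@x,p@y,-p[2]])))
E
```

```text
(190, 228) 0.08989382 tool mm [ 39. -23. -76.]
(190, 240) 0.08250444 tool mm [ 39. -21. -84.]
(190, 260) 0.077143215 tool mm [ 36. -19. -90.]
(190, 290) 0.08024082 tool mm [ 26. -20. -90.]
(190, 296) 0.08169472 tool mm [ 23. -21. -89.]
(330, 228) 0.091704264 tool mm [ 39.  25. -74.]
(330, 290) 0.079978295 tool mm [ 26.  21. -90.]
(257, 220) 0.27329206 tool mm [-30.   0.  95.]
(257, 235) 0.27588123 tool mm [-46.   0.  93.]
(257, 250) 0.13442983 tool mm [ 10.  -0. -38.]
(257, 270) 0.08570721 tool mm [ 28.  -0. -84.]
(257, 290) 0.13004415 tool mm [ -6.  -0. -48.]
(245, 260) 0.08203824 tool mm [ 33.  -4. -86.]
(270, 260) 0.08006925 tool mm [ 34.   4. -88.]
```

carry_out(deltas=[[0, [8, 0, 50], [0, 0, 0]], [0, [8, 0, 100], [0, 0, 0]], [0, [8, 0, 116], [0, 0, 0]], [0, [8, 0, 116], [0, 0, 0]], [0, [-6, 0, 116], [0, 0, 0]], [0, [-9, 0, 116], [0, 0, 0]], [0, [-9, 0, 116], [0, 0, 0]], [0, [-9, 0, 116], [0, 0, 0]]])

```text
time_s: 3.05
tcp_pos: [0.4922, -0.2668, 0.112]
eef_rot: [-179.9, -0.1, -77.1]
contact_force: [0.1, 0.8, -0.9]
gripper_width: 0.0005
gripper_force: 0.0
```

```bash
python3 - <<'E'
from h import *
s=r.get_state(); p=s["tcp_pos"]; print(s["time_s"],p,s["eef_rot"],s["contact_force"],"off y",(p-G)@Y*1000,"x",(p-G)@X*1000)
E
```

```text
3.05 [ 0.49224132 -0.26684803  0.11195844] [-1.79868651e+02 -5.88987637e-02 -7.71098806e+01] [ 0.06511426  0.83049343 -0.86121106] off y 32.19983424508981 x -1.135717444231456
```

carry_out(deltas=[[0, [-3, 0, 0], [0, 0, 0]], [0, [-6, 0, 0], [0, 0, 0]], [0, [-9, 0, 0], [0, 0, 0]], [0, [-12, 0, 0], [0, 0, 0.02]], [0, [-15, 0.5, 0], [0, 0, 0.04]], [0, [-18, 1, 0], [0, 0, 0.06]], [0, [-21, 1.5, 0], [0, 0, 0.08]], [0, [-24, 1.5, 0], [0, 0, 0.1]], [0, [-24, 1.5, 0], [0, 0, 0.1]], [0, [-24, 1.5, 0], [0, 0, 0.1]], [0, [-24, 1.5, 0], [0, 0, 0.1]]])

```text
time_s: 4.15
tcp_pos: [0.4848, -0.2442, 0.1106]
eef_rot: [-180.0, -0.0, -82.9]
contact_force: [2.2, -4.0, -1.5]
gripper_width: 0.0004
gripper_force: 2.3
```

```bash
python3 - <<'E'
from h import *
s=r.get_state(); p=s["tcp_pos"]; print(s["time_s"],p,s["eef_rot"],s["contact_force"],s["moment"],"off y",(p-G)@Y*1000,"x",(p-G)@X*1000)
q=p-S; print("F along Y",s["contact_force"]@Y, "angle now", A-(np.arctan2(q@Y,q@X)+A), "lever est if grip offset 23:", -(np.arctan2(q@Y,q@X))+np.arcsin(.023/np.hypot(q@X,q@Y)))
E
```

```text
4.15 [ 0.484773   -0.2441701   0.11060314] [-1.79990153e+02 -9.93200648e-03 -8.28855553e+01] [ 2.22052952 -4.0388053  -1.48127458] [-1.59460307 -0.49201191 -0.02583881] off y 8.430866108705553 x 1.1227488533666428
F along Y 4.430393363743396 angle now -0.053949121547615775 lever est if grip offset 23: 0.09369231786895374
```

carry_out(deltas=[[0, [-4, 0.5, 0], [0, 0, 0.025]], [0, [-8, 1, 0], [0, 0, 0.05]], [0, [-12, 1.2, 0], [0, 0, 0.075]], [0, [-16, 1.5, 0], [0, 0, 0.1]], [0, [-20, 1.7, 0], [0, 0, 0.125]], [0, [-23, 1.7, 0], [0, 0, 0.15]], [0, [-23, 1.7, 0], [0, 0, 0.15]], [0, [-23, 1.7, 0], [0, 0, 0.15]], [0, [-23, 1.7, 0], [0, 0, 0.15]]])

```text
time_s: 5.05
tcp_pos: [0.4802, -0.2224, 0.1107]
eef_rot: [-180.0, -0.1, -91.5]
contact_force: [1.5, -10.1, -2.8]
gripper_width: 0.0001
gripper_force: 5.0
```

```bash
python3 - <<'E'
from h import *
s=r.get_state(); p=s["tcp_pos"]; q=p-S
print(s["time_s"],p,s["contact_force"],"F",s["contact_force"]@Y,np.linalg.norm(s["contact_force"][:2]),"lever", -(np.arctan2(q@Y,q@X))+np.arcsin(.023/np.hypot(q@X,q@Y)))
ims=[]
a,_=r.capture("scene"); a=cv2.cvtColor(a,4)[190:310,80:210]
b,_=r.capture("wrist"); b=cv2.cvtColor(b,4)[150:330,20:300]
cv2.imwrite("pics/e.png",cv2.resize(a,None,fx=4.6,fy=4.6,interpolation=2)); cv2.imwrite("pics/f.png",cv2.resize(b,None,fx=2.5,fy=2.5))
E
```

```text
5.05 [ 0.48019929 -0.22235308  0.1106688 ] [  1.45675187 -10.1083058   -2.7787831 ] F 10.179849064920253 10.212735785213527 lever 0.23636593047935933
```

View pics/e.png

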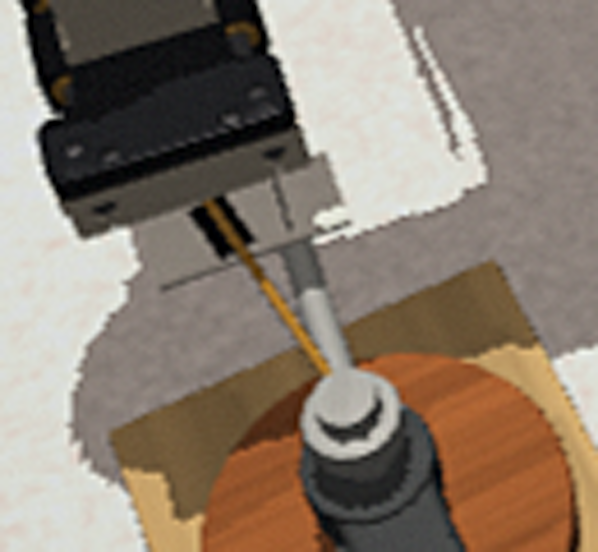

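View pics/f.png

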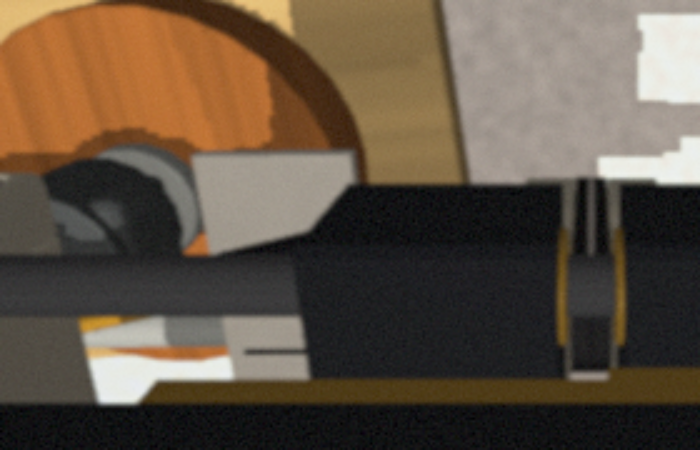

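The enlarged scene crop shows the brass pointer crossing the middle of the black band at about (225,228), and the pointer line is where it was before. The wrist crop shows the zero mark well clear of the pointer. I'll hold it here.

carry_out(deltas=[[0, [0, 0, 0], [0, 0, 0]], [0, [0, 0, 0], [0, 0, 0]], [0, [0, 0, 0], [0, 0, 0]], [0, [0, 0, 0], [0, 0, 0]], [0, [0, 0, 0], [0, 0, 0]], [0, [0, 0, 0], [0, 0, 0]], [0, [0, 0, 0], [0, 0, 0]], [0, [0, 0, 0], [0, 0, 0]], [0, [0, 0, 0], [0, 0, 0]], [0, [0, 0, 0], [0, 0, 0]], [0, [0, 0, 0], [0, 0, 0]], [0, [0, 0, 0], [0, 0, 0]]])

```text
time_s: 6.35
tcp_pos: [0.4802, -0.2224, 0.1107]
eef_rot: [-180.0, -0.1, -91.5]
contact_force: [0.6, -9.0, -2.7]
gripper_width: 0.0005
gripper_force: 5.0
```

carry_out(deltas=[[0, [3, -0.5, 0], [0, 0, -0.02]], [0, [6, -1, 0], [0, 0, -0.04]], [0, [9, -1.5, 0], [0, 0, -0.06]], [0, [12, -2, 0], [0, 0, -0.08]], [0, [15, -3, 0], [0, 0, -0.1]], [0, [18, -4, 0], [0, 0, -0.12]], [0, [21, -5, 0], [0, 0, -0.14]], [0, [24, -6, 0], [0, 0, -0.16]], [0, [27, -7, 0], [0, 0, -0.18]], [0, [30, -8, 0], [0, 0, -0.2]], [0, [33, -9, 0], [0, 0, -0.22]], [0, [35, -10, 0], [0, 0, -0.235]]])

```text
time_s: 7.55
tcp_pos: [0.4891, -0.2566, 0.1105]
eef_rot: [180.0, 0.0, -78.0]
contact_force: [-0.4, -0.4, -0.1]
gripper_width: 0.0001
gripper_force: 0.5
```

carry_out(deltas=[[0, [2, 0, 0], [0, 0, -0.01]], [0, [4, 0, 0], [0, 0, -0.01]], [0, [8, 0, 0], [0, 0, -0.01]], [0, [16, 0, 0], [0, 0, -0.01]], [0, [25, 0, 0], [0, 0, -0.01]], [0, [25, 0, 0], [0, 0, -0.01]], [0, [25, 0, -40], [0, 0, -0.01]], [0, [25, 0, -80], [0, 0, -0.01]], [0, [60, 0, -110], [0, 0, -0.01]], [0, [60, 0, -110], [0, 0, -0.01]], [0, [60, 0, -110], [0, 0, -0.01]]])

```text
time_s: 8.65
tcp_pos: [0.5017, -0.3159, 0.2208]
eef_rot: [-179.9, -0.0, -77.5]
contact_force: [-0.4, 0.4, -1.0]
gripper_width: 0.0003
gripper_force: 0.0
```

```bash
python3 - <<'E'
from h import *
s=r.get_state(); print(s["time_s"],s["tcp_pos"],s["contact_force"],s["qd"].round(1))
a,_=r.capture("scene"); a=cv2.cvtColor(a,4)[185:310,80:210]
cv2.imwrite("pics/g.png",cv2.resize(a,None,fx=4.6,fy=4.6,interpolation=2))
E
```

```text
8.65 [ 0.50166072 -0.31587822  0.22083225] [-0.40226628  0.36771096 -0.99142013] [ 0.9  0.6 -2.6 -0.6  0.3 -0.3]
```

View pics/g.png

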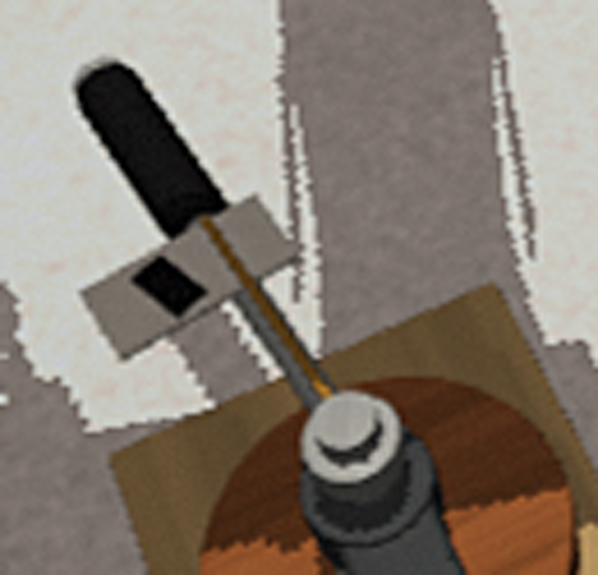

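The lever has sprung back to where it started. The pointer runs along it with its tip at (207,222) in the crop, unmoved, and the arm is clear.

```bash
python3 -c "
from plant import r
print(r.close_job())"
```

```text
the job is handed in; nothing more can be done
None
```

The disc clamp is tight: I pushed its lever to about 0.24 rad, held the pointer inside the black band for over a second, and let the lever spring back to 0; the screw showed no turning, the block clamp was not touched, and the job is handed in.

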